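Unstopper the vessel and hold the probe in its guide hole

TASK

Pull the blue stopper out of the guide hole in the glass vessel's cover and put it back, fully home, in its own blue storage slot. Then take the orange-handled probe out of its stand and lower its rod through that guide hole without ever touching the vessel, cover or collar with it, until the yellow band on the rod is level with the top of the black collar, and finish there still holding the probe still, upright and centred in the hole. Leave the red stopper, the amber bottle and the beaker where they are.

Things in the scene. Friction and masses are not known exactly. Their poses are not given: they have to be found in the camera images.
- vessel: Fixed clear glass vessel, 106 mm across, with a white round cover (top at 89 mm) and in its middle a black guide collar, 39 mm across, standing up to 95 mm. The upright guide hole through the collar is 22 mm wide and 22 mm deep; below it the vessel is empty down to 6 mm above the bench. Origin: centre of its underside on the bench.
- guide_mouth (a point): Centre of the guide hole at the top face of the black collar, 95 mm above the bench.
- stopper_blue: Loose blue stopper, 50 g, round, 60 mm high, at the start seated in the guide hole. Origin: centre of its lower end; z along its axis to the knob. Stem 18 mm thick from 14 to 20 mm height, tapering to 12 mm at the lower end; flange 34 mm across from 20 to 25 mm height (rests on the collar or slot); round knob 22 mm across from 25 to 60 mm height.
- slot_blue: Blue storage slot, one of three equal round rings in a row on a silver-white metal rack plate 12 mm thick: outside 50 mm, hole 22 mm wide, 26 mm high, open above. The three slots trade places from start to start. Fixed. Origin: centre of its underside on the rack plate; z up. A stopper is home when its flange rests on the ring: its origin is then 6 mm above this origin.
- slot_yellow: Yellow storage slot, same shape and origin as the blue one, empty; not for the blue stopper.
- slot_red: Red storage slot, same shape and origin, holding the red stopper.
- stopper_red: Loose red stopper, same shape as the blue one, standing in the red slot. Leave alone.
- stand: Fixed parking stand of the probe: grey base 90 x 75 x 12 mm with an aluminium tube 40 mm across whose top is 105 mm above the bench; the upright hole in the tube is 12 mm wide. Origin: centre of its underside on the bench.
- probe: Loose probe, 140 g, hanging upright in the stand by its flange, rod down. Origin: the tip (lower end) of the rod, on its axis; z up along the rod. Steel rod 8 mm thick, 90 mm long; yellow band on the rod from 54 to 66 mm above the tip; black round flange 32 mm across from 90 to 96 mm; orange block handle from 96 to 146 mm, 40 mm along the probe's x and 24 mm along its y (grip across the 24 mm).
- probe_tip (a point): Lower end of the rod, on its axis (same point as the probe's origin).
- probe_band (a point): Middle of the yellow band, on the rod's axis, 60 mm above the tip.
- bottle: Loose amber bottle with blue cap, 60 mm across, 130 mm high. Origin: centre of its underside. Leave alone.
- beaker: Loose glass beaker, 60 mm across, 65 mm high. Origin: centre of its underside. Leave alone.
There are look-alikes about, which are no part of the job. What is shaped like the vessel but green or purple is not meant. Leave any brown look-alike of the stopper_blue alone.

How it is judged:
On the way, in this order (a step that is already met when the one before it is completed fails the run):
1. the blue stopper is fully out of the guide hole (z of stopper_blue in the frame of guide_mouth above 0.005 m), for 0.1 s.
2. the blue stopper sits fully home in the blue slot, released (horizontal distance between stopper_blue and slot_blue below 0.004 m and z of stopper_blue in the frame of slot_blue between 0.002 and 0.01 m and angle between stopper_blue's own z axis and vertical below 0.12 rad and contact force between stopper_blue and the fingers below 0.05 N), for 0.3 s.
3. the probe is out of its stand, tip higher than the collar (z of probe_tip in the frame of guide_mouth above 0.003 m), for 0.1 s.
At the end, for the whole second after the job is handed in: Blue stopper home and released in the blue slot (4 mm, 0.12 rad). Probe gripped, still, within 0.06 rad of upright, clear of the vessel; middle of its yellow band within 7 mm in height of the collar top and 4 mm of the hole axis, tip within 5 mm of that axis (all of step 2 and horizontal distance between probe_band and guide_mouth below 0.004 m and horizontal distance between probe_tip and guide_mouth below 0.005 m and z of probe_band in the frame of guide_mouth between -0.007 and 0.007 m and angle between probe's own z axis and vertical below 0.06 rad and linear speed of probe below 0.015 m/s and contact force between probe and the fingers above 1 N and contact force between probe and vessel below 0.1 N); the arm keeps its last pose, push and grip.
It fails at once if the probe touches the vessel, its cover or collar (contact force between probe and vessel above 0.3 N).
It fails at once if the red stopper is moved by more than 20 mm (distance of stopper_red from where it was at the start of the episode above 0.02 m).
It fails at once if the amber bottle is moved by more than 20 mm (distance of bottle from where it was at the start of the episode above 0.02 m).
It fails at once if the beaker is moved by more than 20 mm (distance of beaker from where it was at the start of the episode above 0.02 m).
It also fails if it takes over 64 s, if anything falls off the work surface, if the arm or the gripper's body presses on something with over 40 N, if the wrist force passes 120 N, or if a joint passes its speed limit or range.

ROBOT

A 6-joint arm with a two-finger parallel gripper is mounted at the origin on the work surface. World frame = base frame: x ahead of the robot, y to its left, z up, the work surface at z = 0. Lengths are in m, angles in rad, forces in N, time in s.
With the tool pointing down it reaches from about 0.275 to 0.85 m from the base axis. Payload 19 kg.
Tool frame: the origin (TCP) lies between the finger pads; the fingertips stand 22 mm ahead of it and the grasp point (between the pads) lies 3 mm ahead of it; z points along the fingers, y is the direction in which the jaws open and shut (so a half turn about z gives the same grasp; the last joint's range is limited). The gripper opens to 85 mm and grips with 20 to 120 N. Pads are 22 mm wide; open, the fingers measure 114 mm over their backs; the gripper's body (76 mm by 85 mm) begins 54 mm behind the grasp point. The pads swing forward as they close: fully open they stand 13 mm farther back than shut.
Start: joints at [-1.275, 0.15, 1.437, -0, 1.554, -0.134], TCP at [0.24, -0.523, 0.253] pointing down, gripper open.
Joint ranges: [-2.8, 2.8], [-0.68, 2.1], [0.12, 2.68], [-1.39, 4.53], [0.16, 2.79], [-2.81, 2.81]. Speed limits (rad/s): [1.89, 1.89, 2.22, 3.01, 3.01, 3.01].

INTERFACE

Orientations are given as a 3x3 rotation matrix whose columns are the frame's x, y, z axes.
In Python, from station import sensors, eyes, arm gives the robot as it stands.
- The arm moves only by the tool servo_tool, never from a script. Its argument "targets" is a list of rows, each a list of 2 entries, a list of its own where there are three numbers: the shift along the tool's x, y, z in cm, then the turn about the tool's z in degrees. In form: [[[tx, ty, tz], spin], ...]. A call has 1 to 8 rows; each row shifts and turns the pose as measured when the row begins, along the tool's axes as they then stand; what a row does not reach is not made up. A row lasts 1/8 s, in which the tool goes at most 62.5 mm and 10.7 degrees, less where a joint would pass 70% of its speed; a pose out of reach is approached as far as the arm can. A call with a gripper value outside its range is refused whole. "gripper" is the closure, from -1 (fully open) to 1 (shut), set as the call begins (left out, the last holds). The fingers move at their own pace and stop on an object; "force" is the grip in N (left out, the last holds). Time passes only in rows, so rows that do not move let the fingers close. It gives the time, the measured TCP pose, the force and the opening at its end, in the units of the state.
- sensors.observe(): the state, without advancing time (a new reading comes with each control period).
- eyes.grab_frame(name): name is "scene" or "side" or "wrist"; returns (picture, depth): 420x560x3 uint8, red, green, blue; 420x560 float32, m along the optical axis (not along the pixel's ray), 0 where there is no reading.
- eyes.get_calibration(name): a dict with "fovy" (degrees; the focal length in pixels is half the picture's height over the tangent of half this angle, whatever the lens; pixels are square), "cx", "cy" (the principal point, pixels), "view" (4x4, takes a point from world to camera coordinates). Camera axes: x right, y down, z forward; pixel columns grow to the right and rows downward; lengths in m; the calibration is good to about 2 mm. A picture is of the moment at which its call begins: read the wrist's pose just before it. get_calibration takes no time and is no camera call; for the wrist camera it gives the pose at the moment of the call.
- arm.finish_job(): hands the job in, once; it reports no verdict.
The state is a dict: "clock": time; "qpos": joint angles; "joint_velocities": joint speeds; "joint_torque": joint torques, N m; "position": TCP position; "tool_rot": TCP orientation; "force": force on the tool from outside, world axes, zero at the start; "torque": the same for the moment, N m; "width": opening from 0.0 (shut) to 1.0 (fully open).
Only numpy, scipy, OpenCV 4.12 (cv2) and the standard library are available. Lean on these libraries where they do the work, as an engineer would, in place of code of your own. Each camera call takes 0.05 s, during which the arm holds its last target. There are 200 camera calls.

## Working session

There is one attempt and no reset: what is moved stays moved. The work goes in short steps, Python scripts to look and compute and a tool call to move; the robot and the scene stay as the last step left them, time stands still between calls to the robot, and variables do not carry over. Pictures are saved under pics/ and viewed, about 8 in all and at most 12, crops included, and the job is handed in when it is done.

Besides the shell and the picture viewer there is one more tool, called after "Emit:" as name([rows], argument=value, ...), one row to a line, values as JSON. servo_tool: Moves the arm, as the interface text tells. Its arguments: {"type":"object","properties":{"targets":{"type":"array"},"gripper":{"type":"number"},"force":{"type":"number"}},"required":["targets"]}

```bash
mkdir -p pics; cat > h.py <<'E'
import numpy as np, cv2
from station import sensors, eyes, arm
def grab(n,f=None):
    c=eyes.get_calibration(n); im,d=eyes.grab_frame(n)
    np.savez('pics/%s.npz'%(f or n),im=im,d=d,view=c['view'],fov=c['fovy'],cx=c['cx'],cy=c['cy'])
    if f: cv2.imwrite('pics/%s.png'%f,im[:,:,::-1])
    return load(f or n)
def load(f):
    return dict(np.load('pics/%s.npz'%f))
def F(s): return 210/np.tan(np.radians(s['fov'])/2)
def cloud(s):
    d=s['d'];f=F(s);v,u=np.mgrid[:420,:560]
    P=np.stack([(u-s['cx'])*d/f,(v-s['cy'])*d/f,d],-1)
    R=s['view'][:3,:3];t=s['view'][:3,3]
    return (P-t)@R
def atz(s,u,v,z):
    R=s['view'][:3,:3];t=s['view'][:3,3];f=F(s)
    r=R.T@np.array([(u-s['cx'])/f,(v-s['cy'])/f,1]);o=-R.T@t
    return o+r*(z-o[2])/r[2]
E
python3 - <<'E'
from h import *
a=grab('scene','s1');b=grab('side','d1');w=grab('wrist','w1')
for s in(a,b,w): print(s['fov'],s['cx'],s['cy'],(-s['view'][:3,:3].T@s['view'][:3,3]).round(3))
cv2.imwrite('pics/both.png',cv2.resize(np.vstack([a['im'],b['im']])[:,:,::-1],None,fx=.714,fy=.714))
print(sensors.observe())
E
```

```text
44.74327500627263 293.15385673584336 205.72979071969553 [1.21  0.371 0.914]
48.84990960546694 275.4924825134834 207.6294410779475 [0.068 0.626 0.833]
70.86403726353211 274.5402775722894 213.78249779193888 [ 0.31  -0.492  0.375]
{'clock': 0.15, 'qpos': array([-1.27503572e+00,  1.50878315e-01,  1.43784277e+00,  2.11304362e-05,
        1.55379921e+00, -1.33991527e-01]), 'joint_velocities': array([ 0.00023889,  0.00047967, -0.00197081,  0.00164015,  0.00197262,
        0.00080692]), 'joint_torque': array([ 3.69812929e-03, -7.13380623e+01, -5.71042478e+01, -1.15304156e-04,
        7.15034097e-03,  7.38566064e-05]), 'position': array([ 0.23951663, -0.52256473,  0.25283051]), 'tool_rot': array([[ 9.09069221e-01,  4.16645039e-01, -2.50166153e-04],
       [ 4.16645089e-01, -9.09068793e-01,  8.93518104e-04],
       [ 1.44861643e-04, -9.16500306e-04, -9.99999570e-01]]), 'force': array([-0.23932592, -0.84304757,  0.30123331]), 'torque': array([ 0.00993988,  0.0292175 , -0.02068064]), 'width': 1.0007323808847806}
```

View pics/s1.png

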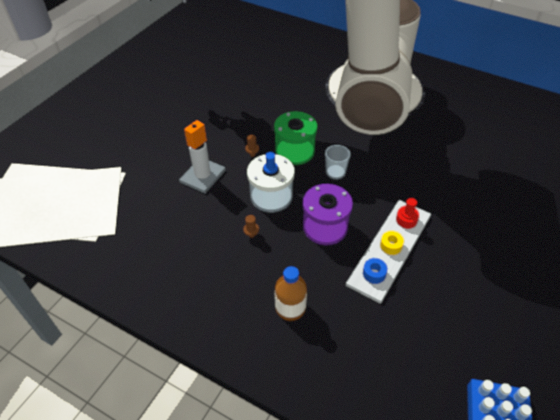

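View pics/d1.png

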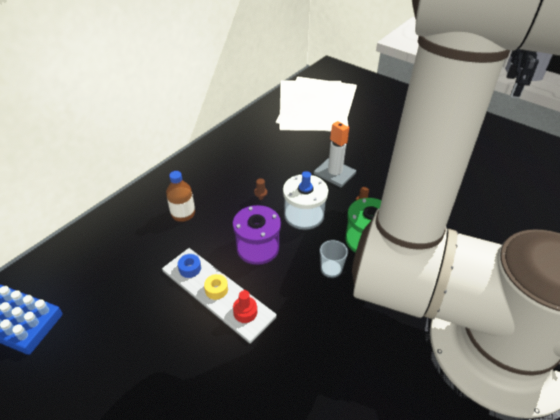

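```bash
python3 - <<'E'
from h import *
for n,pts in (('s1',dict(knob=(270,157,.135),cover=(271,175,.089),hnd=(195,128,.161),blue=(375,269,.038),yel=(392,241,.038),red=(411,203,.078),green=(295,124,.095),purple=(328,200,.095),beaker=(338,153,.065),bottle=(291,272,.13),br1=(252,138,.05),br2=(250,219,.05))),
 ('d1',dict(knob=(306,176,.135),cover=(305,189,.089),hnd=(340,128,.161),blue=(189,264,.038),yel=(215,286,.038),red=(244,295,.078),green=(372,210,.095),purple=(256,221,.095),beaker=(334,250,.065),bottle=(176,176,.13),br1=(363,189,.05),br2=(261,181,.05)))):
    s=load(n);C=cloud(s)
    for k,(u,v,z) in pts.items(): print(n,k,atz(s,u,v,z).round(3),C[v,u].round(3))
# plate and colour masks
    h=cv2.cvtColor(s['im'],cv2.COLOR_RGB2HSV)
    for k,lo,hi,z0,z1 in (('blue',105,125,.033,.043),('bknob',105,125,.10,.14),('yel',22,32,.033,.043),('or',5,16,.155,.165)):
        m=(h[...,0]>=lo)&(h[...,0]<=hi)&(h[...,1]>150)&(h[...,2]>60)&(C[...,2]>z0)&(C[...,2]<z1)&(C[...,0]<.75)&(C[...,0]>.2)
        p=C[m]; 
        if len(p): print('  ',k,len(p),p.mean(0).round(4),p.min(0).round(3),p.max(0).round(3))
E
```

```text
s1 knob [ 0.521 -0.05   0.135] [ 0.519 -0.051  0.133]
s1 cover [ 0.529 -0.044  0.089] [ 0.528 -0.044  0.088]
s1 hnd [ 0.546 -0.228  0.161] [ 0.544 -0.229  0.16 ]
s1 blue [0.613 0.251 0.038] [0.597 0.248 0.014]
s1 yel [0.529 0.255 0.038] [0.512 0.252 0.016]
s1 red [0.443 0.259 0.078] [0.446 0.259 0.081]
s1 green [ 0.355 -0.076  0.095] [ 0.341 -0.084  0.082]
s1 purple [0.538 0.103 0.095] [0.527 0.098 0.081]
s1 beaker [0.366 0.048 0.065] [0.344 0.04  0.043]
s1 bottle [0.757 0.132 0.13 ] [0.757 0.132 0.131]
s1 br1 [ 0.408 -0.17   0.05 ] [ 0.421 -0.161  0.063]
s1 br2 [ 0.634 -0.036  0.05 ] [ 0.644 -0.029  0.065]
   blue 305 [0.6169 0.262  0.0378] [0.586 0.228 0.033] [0.748 0.572 0.042]
   bknob 191 [ 0.5561 -0.021   0.1215] [ 0.504 -0.064  0.1  ] [0.75  0.143 0.138]
   yel 272 [0.527  0.2547 0.0381] [0.503 0.232 0.033] [0.55  0.278 0.042]
   or 147 [ 0.5434 -0.2303  0.1607] [ 0.521 -0.246  0.155] [ 0.563 -0.217  0.165]
d1 knob [ 0.51  -0.048  0.135] [ 0.509 -0.046  0.137]
d1 cover [ 0.514 -0.053  0.089] [ 0.507 -0.043  0.1  ]
d1 hnd [ 0.533 -0.224  0.161] [ 0.533 -0.223  0.161]
d1 blue [0.602 0.252 0.038] [0.618 0.24  0.014]
d1 yel [0.518 0.259 0.038] [0.532 0.247 0.013]
d1 red [0.436 0.258 0.078] [0.436 0.258 0.078]
d1 green [ 0.351 -0.084  0.095] [ 0.354 -0.09   0.089]
d1 purple [0.534 0.103 0.095] [0.544 0.093 0.08 ]
d1 beaker [0.366 0.044 0.065] [0.377 0.022 0.036]
d1 bottle [0.75  0.133 0.13 ] [0.748 0.134 0.132]
d1 br1 [ 0.424 -0.179  0.05 ] [ 0.419 -0.169  0.059]
d1 br2 [ 0.643 -0.044  0.05 ] [ 0.634 -0.033  0.062]
   blue 250 [0.6051 0.2519 0.0374] [0.582 0.227 0.033] [0.724 0.532 0.042]
   bknob 192 [ 0.5664 -0.0072  0.1212] [ 0.5   -0.065  0.1  ] [0.75  0.142 0.137]
   yel 154 [0.519  0.2586 0.0369] [0.498 0.235 0.033] [0.542 0.277 0.042]
   or 85 [ 0.5355 -0.2295  0.1602] [ 0.519 -0.243  0.155] [ 0.556 -0.22   0.165]
```

Emit:
servo_tool([
  [[4.5, -3.2, 0], 0],
  [[4.5, -3.2, 0], 0],
  [[4.5, -3.2, 0], 0],
  [[4.5, -3.2, 0], 0],
  [[4.5, -3.2, 0], 0],
  [[4.5, -3.2, 0], 0],
  [[4.5, -3.2, 0], 0],
  [[4.5, -3.2, 0], 0],
], gripper=-1, force=30)

```text
clock: 1.15
position: [0.4643, -0.1306, 0.2516]
tool_rot: [[0.912, 0.411, -0.001], [0.411, -0.912, 0.003], [0.0, -0.003, -1.0]]
force: [1.4, -1.3, 0.7]
width: 1.002
```

Emit:
servo_tool([
  [[3, -2, 0], 0],
  [[3, -2, 0], 0],
  [[2, -1.4, 0], 0],
  [[0, 0, 0], 0],
])

```text
clock: 1.65
position: [0.5171, -0.0418, 0.2511]
tool_rot: [[0.91, 0.416, -0.002], [0.416, -0.91, 0.004], [-0.0, -0.004, -1.0]]
force: [0.2, -1.2, 0.6]
width: 1.0
```

```bash
cat >> h.py <<'E'
def fitc(p):
    A=np.c_[2*p[:,:2],np.ones(len(p))];x=np.linalg.lstsq(A,(p[:,:2]**2).sum(1),rcond=None)[0]
    return x[:2],np.sqrt(x[2]+x[:2]@x[:2])
def todelta(target,o=None):
    o=o or sensors.observe();print('pos',o['position'].round(4),'tool delta cm',(100*o['tool_rot'].T@(np.array(target)-o['position'])).round(2))
E
python3 - <<'E'
from h import *
todelta([.516,-.049,.2])
w=grab('wrist','w2');C=cloud(w);c=C.reshape(-1,3)
h=cv2.cvtColor(w['im'],cv2.COLOR_RGB2HSV).reshape(-1,3)
near=np.hypot(c[:,0]-.516,c[:,1]+.049)
for k,m in (('cover',(abs(c[:,2]-.089)<.004)&(near<.065)),('knobtop',(abs(c[:,2]-.135)<.004)&(near<.03)),('fl',(abs(c[:,2]-.1)<.003)&(near<.03)),('handle',(abs(c[:,2]-.161)<.004)&(h[:,1]>150))):
    p=c[m]
    if len(p): print(k,len(p),p.mean(0).round(4),((p.min(0)+p.max(0))/2).round(4),np.ptp(p,0).round(3))
E
```

```text
pos [ 0.5171 -0.0418  0.2511] tool delta cm [-0.4   0.63  5.11]
cover 6886 [ 0.5203 -0.0521  0.0903] [ 0.5172 -0.0537  0.0891] [0.105 0.105 0.008]
knobtop 502 [ 0.5176 -0.0534  0.1361] [ 0.517  -0.0536  0.1349] [0.021 0.021 0.008]
fl 411 [ 0.5226 -0.0506  0.1011] [ 0.5178 -0.0535  0.1   ] [0.033 0.034 0.006]
handle 1335 [ 0.5442 -0.2314  0.1618] [ 0.5432 -0.2339  0.1609] [0.043 0.03  0.008]
```

View pics/w2.png

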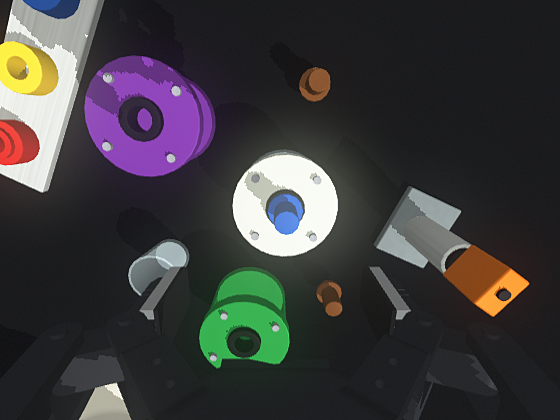

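Emit:
servo_tool([
  [[-0.5, 1.1, 2], 0],
  [[0, 0, 3], 0],
  [[0, 0, 3], 0],
  [[0, 0, 2], 0],
  [[0, 0, 0], 0],
])

```text
clock: 2.33
position: [0.5146, -0.0587, 0.1487]
tool_rot: [[0.911, 0.412, -0.002], [0.412, -0.911, 0.002], [-0.001, -0.003, -1.0]]
force: [-0.1, 0.8, 0.4]
width: 1.002
```

```bash
python3 - <<'E'
from h import *
todelta([.517,-.0536,.127])
E
```

```text
pos [ 0.5146 -0.0587  0.1487] tool delta cm [ 0.43 -0.36  2.17]
```

Emit:
servo_tool([
  [[0.4, -0.4, 1], 0],
  [[0, 0, 1.2], 0],
  [[0, 0, 0], 0],
  [[0, 0, 0], 0],
])

```text
clock: 2.82
position: [0.5173, -0.0539, 0.1273]
tool_rot: [[0.912, 0.411, 0.001], [0.411, -0.912, 0.001], [0.001, -0.001, -1.0]]
force: [-0.1, 0.6, -0.3]
width: 1.004
```

```bash
python3 - <<'E'
from h import *
todelta([.517,-.0536,.127])
E
```

```text
pos [ 0.5173 -0.0539  0.1273] tool delta cm [-0.01 -0.04  0.03]
```

Emit:
servo_tool([
  [[0, 0, 0], 0],
  [[0, 0, 0], 0],
  [[0, 0, 0], 0],
  [[0, 0, 0], 0],
  [[0, 0, 0], 0],
  [[0, 0, 0], 0],
], gripper=1, force=30)

```text
clock: 3.58
position: [0.5177, -0.054, 0.1283]
tool_rot: [[0.912, 0.411, 0.002], [0.411, -0.912, 0.001], [0.002, -0.0, -1.0]]
force: [0.4, 0.6, 1.3]
width: 0.247
```

Emit:
servo_tool([
  [[0, 0, -1], 0],
  [[0, 0, -2], 0],
  [[0, 0, -2], 0],
  [[0, 0, -2], 0],
  [[0, 0, -2], 0],
  [[0, 0, 0], 0],
])

```text
clock: 4.32
position: [0.5174, -0.054, 0.224]
tool_rot: [[0.912, 0.411, 0.003], [0.411, -0.912, 0.001], [0.003, 0.001, -1.0]]
force: [0.1, 0.1, -0.7]
width: 0.247
```

```bash
python3 - <<'E'
from h import *
todelta([.608,.249,.21])
w=grab('wrist','w3');C=cloud(w);c=C.reshape(-1,3)
h=cv2.cvtColor(w['im'],cv2.COLOR_RGB2HSV).reshape(-1,3)
near=np.hypot(c[:,0]-.517,c[:,1]+.054)
for k,m in (('cover',(abs(c[:,2]-.089)<.004)&(near<.065)),('collar',(abs(c[:,2]-.095)<.002)&(near<.022)&(h[:,2]<90))):
    p=c[m]
    if len(p): print(k,len(p),p.mean(0).round(4),((p.min(0)+p.max(0))/2).round(4),np.ptp(p,0).round(3))
hh=h[:,0]
p=c[(hh>105)&(hh<128)&(h[:,1]>120)&(near<.06)&(c[:,2]>.1)]
print(len(p),((p.min(0)+p.max(0))/2).round(4),np.ptp(p,0).round(3),p.min(0).round(3))
E
```

```text
pos [ 0.5174 -0.054   0.224 ] tool delta cm [ 20.72 -23.9    1.45]
cover 7400 [ 0.5258 -0.0496  0.0904] [ 0.5176 -0.054   0.0891] [0.104 0.105 0.008]
collar 363 [ 0.5113 -0.0556  0.0958] [ 0.5174 -0.0535  0.095 ] [0.037 0.037 0.004]
3358 [ 0.5203 -0.0531  0.2135] [0.027 0.028 0.04 ] [ 0.507 -0.067  0.193]
```

View pics/w3.png

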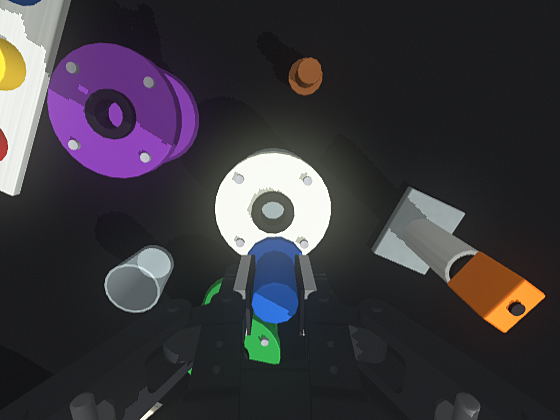

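Emit:
servo_tool([
  [[1.5, -1.7, 0], 0],
  [[2.6, -3, 0], 0],
  [[2.6, -3, 0], 0],
  [[2.6, -3, 0], 0],
  [[2.6, -3, 0], 0],
  [[2.6, -3, 0], 0],
  [[2, -2.3, 0], 0],
  [[0, 0, 0], 0],
])

```text
clock: 5.38
position: [0.5891, 0.1943, 0.214]
tool_rot: [[0.912, 0.409, -0.009], [0.41, -0.912, 0.0], [-0.008, -0.004, -1.0]]
force: [-0.1, 0.2, -0.8]
width: 0.247
```

```bash
cat > slot.py <<'E'
from h import *
from scipy.optimize import least_squares
w=grab('wrist','w4');C=cloud(w);c=C.reshape(-1,3)
h=cv2.cvtColor(w['im'],cv2.COLOR_RGB2HSV).reshape(-1,3)
p=c[(h[:,0]>100)&(h[:,0]<128)&(h[:,1]>120)&(abs(c[:,2]-.038)<.003)&(np.hypot(c[:,0]-.608,c[:,1]-.25)<.06)]
print(len(p),((p.min(0)+p.max(0))/2).round(4),np.ptp(p,0).round(3),p.mean(0).round(4))
q=cv2.convexHull((p[:,:2]*1e4).astype(np.float32))[:,0]/1e4
print(cv2.minEnclosingCircle((p[:,:2]*1e4).astype(np.float32)),'hullfit',fitc(q))
todelta([.608,.249,.12])
E
python3 slot.py
```

```text
1528 [0.6103 0.2485 0.0383] [0.049 0.048 0.005] [0.611  0.2488 0.0392]
((6103.01953125, 2487.35107421875), 246.62660217285156) hullfit (array([0.61024626, 0.24869981]), np.float64(0.024375592268706073))
pos [0.5889 0.1933 0.2139] tool delta cm [ 4.1  -4.27  9.37]
```

Emit:
servo_tool([
  [[2.1, -2.1, 0], 0],
  [[2.1, -2.1, 1], 0],
  [[0, 0, 2], 0],
  [[0, 0, 2], 0],
  [[0, 0, 2], 0],
  [[0, 0, 0], 0],
])

```text
clock: 6.18
position: [0.6088, 0.2442, 0.139]
tool_rot: [[0.914, 0.405, -0.013], [0.405, -0.914, -0.003], [-0.013, -0.003, -1.0]]
force: [0.1, 0.0, -0.5]
width: 0.245
```

```bash
sed -i 's/\[.608,.249,.12\]/[.6103,.2486,.11]/' slot.py; python3 slot.py
```

```text
1931 [0.6105 0.2491 0.038 ] [0.048 0.048 0.006] [0.6124 0.2509 0.0392]
((6105.88720703125, 2491.935302734375), 245.61959838867188) hullfit (array([0.6105161 , 0.24912435]), np.float64(0.02406480708163206))
pos [0.6093 0.2444 0.1403] tool delta cm [ 0.29 -0.34  3.03]
```

Emit:
servo_tool([
  [[0.35, -0.35, 1], 0],
  [[0, 0, 1], 0],
  [[0, 0, 0], 0],
  [[0, 0, 0], 0],
])

```text
clock: 6.72
position: [0.6117, 0.2489, 0.1209]
tool_rot: [[0.915, 0.404, -0.009], [0.404, -0.915, -0.002], [-0.009, -0.002, -1.0]]
force: [0.4, -0.8, -1.1]
width: 0.25
```

```bash
python3 - <<'E'
from h import *
o=sensors.observe(); todelta([.6105,.2489,.072]); print(o['tool_rot'][:,2])
E
```

```text
pos [0.6117 0.2489 0.1209] tool delta cm [-0.06 -0.04  4.89]
[-0.00878937 -0.00156425 -0.99996015]
```

Emit:
servo_tool([
  [[-0.05, 0, 1], 0],
  [[0, 0, 1], 0],
  [[0, 0, 1], 0],
  [[0, 0, 0.7], 0],
  [[0, 0, 0], 0],
])

```text
clock: 7.35
position: [0.6106, 0.2485, 0.081]
tool_rot: [[0.915, 0.404, -0.009], [0.404, -0.915, -0.002], [-0.009, -0.002, -1.0]]
force: [-0.1, -0.4, -0.9]
width: 0.246
```

```bash
python3 - <<'E'
from h import *
todelta([.6105,.2489,.072])
E
```

```text
pos [0.6106 0.2485 0.081 ] tool delta cm [ 0.01 -0.04  0.9 ]
```

Emit:
servo_tool([
  [[0, 0, 0.5], 0],
  [[0, 0, 0.4], 0],
  [[0, 0, 0.1], 0],
  [[0, 0, 0], 0],
])

```text
clock: 7.85
position: [0.6109, 0.2487, 0.0715]
tool_rot: [[0.915, 0.404, -0.008], [0.404, -0.915, -0.001], [-0.008, -0.002, -1.0]]
force: [-0.5, -0.7, -1.0]
width: 0.245
```

Emit:
servo_tool([
  [[0, 0, 0], 0],
  [[0, 0, 0], 0],
  [[0, 0, 0], 0],
  [[0, 0, 0], 0],
  [[0, 0, 0], 0],
], gripper=-1)

```text
clock: 8.48
position: [0.6111, 0.2487, 0.0716]
tool_rot: [[0.915, 0.404, -0.007], [0.404, -0.915, -0.001], [-0.007, -0.002, -1.0]]
force: [0.4, 0.8, 0.6]
width: 1.0
```

Emit:
servo_tool([
  [[0, 0, -1], 0],
  [[0, 0, -3], 0],
  [[0, 0, -4], 0],
  [[0, 0, -4], 0],
  [[0, 0, -4], 0],
  [[0, 0, 0], 0],
])

```text
clock: 9.22
position: [0.6121, 0.2488, 0.2405]
tool_rot: [[0.915, 0.404, -0.006], [0.404, -0.915, -0.001], [-0.005, -0.002, -1.0]]
force: [0.8, 0.2, -1.1]
width: 0.997
```

```bash
python3 - <<'E'
from h import *
w=grab('wrist','w5');C=cloud(w);c=C.reshape(-1,3)
h=cv2.cvtColor(w['im'],cv2.COLOR_RGB2HSV).reshape(-1,3)
b=(h[:,0]>100)&(h[:,0]<128)&(h[:,1]>100)&(np.hypot(c[:,0]-.6105,c[:,1]-.249)<.035)
for z,t in ((.038,.002),(.043,.002),(.078,.004)):
    p=c[b&(abs(c[:,2]-z)<t)]
    if len(p): print(z,len(p),((p.min(0)+p.max(0))/2).round(4),np.ptp(p,0).round(3),p[:,2].mean().round(4))
print('top',np.percentile(c[b][:,2],99))
todelta([.5432,-.2339,.26])
s=load('w2');c=cloud(s).reshape(-1,3);h=cv2.cvtColor(s['im'],cv2.COLOR_RGB2HSV).reshape(-1,3)
p=c[(abs(c[:,2]-.161)<.002)&(h[:,1]>150)&(h[:,0]<20)]
print(cv2.minAreaRect((p[:,:2]*1000).astype(np.float32)))
E
```

```text
0.038 537 [0.6109 0.2494 0.0381] [0.048 0.048 0.004] 0.039
0.043 241 [0.6109 0.2483 0.043 ] [0.033 0.036 0.004] 0.0439
0.078 348 [0.6108 0.2468 0.0776] [0.021 0.021 0.007] 0.0792
top 0.08047010409943557
pos [0.6116 0.2487 0.2384] tool delta cm [-25.78  41.37  -2.03]
((543.21826171875, -234.24624633789062), (25.336156845092773, 40.05935287475586), 79.31303405761719)
```

View pics/w5.png

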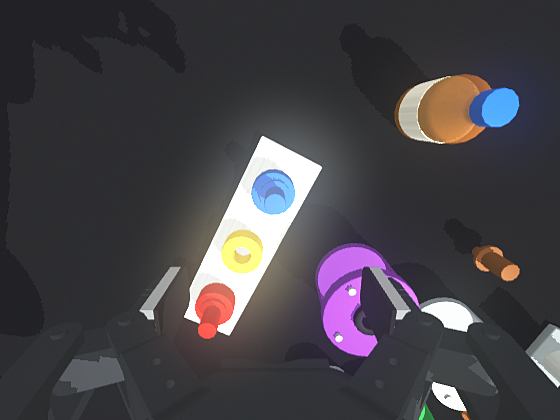

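Emit:
servo_tool([
  [[-2, 3.2, -0.2], 0],
  [[-3, 4.8, -0.3], 0],
  [[-3, 4.8, -0.3], 0],
  [[-3, 4.8, -0.3], 0],
  [[-3, 4.8, -0.3], 0],
  [[-3, 4.8, -0.3], 0],
  [[-3, 4.8, -0.3], 0],
  [[-2, 3.2, 0], 0],
])

```text
clock: 10.28
position: [0.5484, -0.1717, 0.2529]
tool_rot: [[0.913, 0.409, -0.019], [0.409, -0.913, -0.0], [-0.017, -0.007, -1.0]]
force: [-0.4, 0.7, 0.4]
width: 0.999
```

Emit:
servo_tool([
  [[0, 0, 0], 9],
  [[0, 0, 0], 9],
  [[0, 0, 0], 9],
  [[0, 0, 0], 5],
  [[0, 0, 0], 0],
])

```text
clock: 10.9
position: [0.5459, -0.1748, 0.248]
tool_rot: [[0.987, -0.158, -0.026], [-0.158, -0.987, 0.003], [-0.026, 0.001, -1.0]]
force: [0.5, 0.2, 0.2]
width: 0.997
```

```bash
cat > hd.py <<'E'
from h import *
w=grab('wrist','w6');c=cloud(w).reshape(-1,3)
h=cv2.cvtColor(w['im'],cv2.COLOR_RGB2HSV).reshape(-1,3)
p=c[(abs(c[:,2]-.161)<.003)&(h[:,1]>150)&(h[:,0]<20)&(np.hypot(c[:,0]-.543,c[:,1]+.234)<.05)]
print(len(p),cv2.minAreaRect((p[:,:2]*1000).astype(np.float32)))
o=sensors.observe();todelta([.5432,-.2342,.2]);R=o['tool_rot'];print(np.degrees(np.arctan2(-R[1,1],-R[0,1])),R[:,2],o['qpos'].round(2))
E
python3 hd.py
```

```text
1514 ((543.1015014648438, -234.79244995117188), (24.571121215820312, 40.17209243774414), 79.34471893310547)
pos [ 0.5459 -0.1748  0.248 ] tool delta cm [0.79 5.9  4.79]
80.966607630154 [-0.02578184  0.00276001 -0.99966378] [-0.44  0.16  1.43 -0.01  1.57  1.29]
```

Emit:
servo_tool([
  [[0.2, 2, 0], 1],
  [[0.3, 2, 0], 0.6],
  [[0.3, 1.9, 0.5], 0],
  [[0, 0, 1], 0],
  [[0, 0, 0], 0],
  [[0, 0, 0], 0],
])

```text
clock: 11.7
position: [0.5425, -0.2393, 0.2307]
tool_rot: [[0.983, -0.183, -0.027], [-0.183, -0.983, 0.004], [-0.027, 0.001, -1.0]]
force: [0.7, 0.6, 0.3]
width: 1.005
```

```bash
python3 hd.py
```

```text
1666 ((543.1307983398438, -234.8819122314453), (23.98948860168457, 40.11686325073242), 79.32597351074219)
pos [ 0.5425 -0.2392  0.2307] tool delta cm [ 0.06 -0.51  3.06]
79.46844989272199 [-0.02738906  0.00359214 -0.9996184 ] [-0.54  0.21  1.41 -0.01  1.54  1.22]
```

Emit:
servo_tool([
  [[0.1, -0.45, 1.5], 0],
  [[0.1, 0, 2.2], 0],
  [[0, 0, 2.2], 0],
  [[0, 0, 1.5], 0],
  [[0, 0, 0], 0],
  [[0, 0, 0], 0],
])

```text
clock: 12.5
position: [0.5439, -0.232, 0.1527]
tool_rot: [[0.983, -0.18, -0.027], [-0.18, -0.984, 0.004], [-0.027, 0.001, -1.0]]
force: [0.2, -0.1, -0.1]
width: 1.0
```

```bash
python3 - <<'E'
from h import *
todelta([.5431,-.2348,.138])
E
```

```text
pos [ 0.5439 -0.232   0.1527] tool delta cm [0.01 0.28 1.47]
```

Emit:
servo_tool([
  [[0, 0.2, 0.8], 0],
  [[0, 0, 0.6], 0],
  [[0, 0, 0], 0],
  [[0, 0, 0], 0],
])

```text
clock: 13.0
position: [0.5436, -0.2344, 0.139]
tool_rot: [[0.983, -0.18, -0.025], [-0.18, -0.984, 0.003], [-0.025, 0.002, -1.0]]
force: [-0.0, 0.5, 0.1]
width: 0.998
```

```bash
python3 - <<'E'
from h import *
todelta([.5431,-.2348,.138])
E
```

```text
pos [ 0.5436 -0.2344  0.139 ] tool delta cm [-0.04  0.04  0.11]
```

Emit:
servo_tool([
  [[0, 0, 0], 0],
  [[0, 0, 0], 0],
  [[0, 0, 0], 0],
  [[0, 0, 0], 0],
  [[0, 0, 0], 0],
  [[0, 0, 0], 0],
], gripper=1, force=70)

```text
clock: 13.75
position: [0.5438, -0.2346, 0.1396]
tool_rot: [[0.983, -0.18, -0.024], [-0.18, -0.984, 0.002], [-0.024, 0.002, -1.0]]
force: [-0.1, -0.1, 0.6]
width: 0.272
```

Emit:
servo_tool([
  [[0, 0, -1], 0],
  [[0, 0, -1.5], 0],
  [[0, 0, -1.5], 0],
  [[0, 0, -1.5], 0],
  [[0, 0, -1.5], 0],
  [[0, 0, -1.5], 0],
  [[0, 0, -1.5], 0],
  [[0, 0, 0], 0],
])

```text
clock: 14.75
position: [0.5465, -0.2348, 0.2483]
tool_rot: [[0.983, -0.18, -0.022], [-0.18, -0.984, 0.001], [-0.022, 0.003, -1.0]]
force: [1.2, -0.4, -0.0]
width: 0.273
```

```bash
python3 - <<'E'
from h import *
o=sensors.observe();todelta([.5175,-.0538,.26]);print(o['tool_rot'].round(3))
E
```

```text
pos [ 0.5465 -0.2348  0.2483] tool delta cm [ -6.15 -17.28  -1.09]
[[ 0.983 -0.18  -0.022]
 [-0.18  -0.984  0.001]
 [-0.022  0.003 -1.   ]]
```

Emit:
servo_tool([
  [[-0.5, -1.5, 0], 0],
  [[-1, -2.8, 0], 0],
  [[-1, -2.8, 0], 0],
  [[-1, -2.8, 0], 0],
  [[-1, -2.8, 0], 0],
  [[-1, -2.8, 0], 0],
  [[-0.6, -1.6, 0], 0],
  [[0, 0, 0], 0],
])

```text
clock: 15.75
position: [0.5133, -0.0448, 0.2448]
tool_rot: [[0.983, -0.179, -0.028], [-0.179, -0.984, 0.005], [-0.029, 0.001, -1.0]]
force: [-0.1, -0.1, -1.7]
width: 0.272
```

Emit:
servo_tool([
  [[0, 0, 0], 0],
])

```text
clock: 15.88
position: [0.5134, -0.0451, 0.2447]
tool_rot: [[0.983, -0.179, -0.029], [-0.179, -0.984, 0.004], [-0.029, 0.001, -1.0]]
force: [0.6, -0.2, -1.7]
width: 0.273
```

```bash
python3 - <<'E'
from h import *
o=sensors.observe();todelta([.5175,-.0538,.248]);print(o['tool_rot'].round(3))
a=grab('scene','s7');b=grab('side','d7')
cr=lambda s,u,v:cv2.resize(s['im'][v-70:v+70,u-50:u+50,::-1],None,fx=4,fy=4,interpolation=cv2.INTER_CUBIC)
cv2.imwrite('pics/c7.png',np.hstack([cr(a,268,140),cr(b,306,160)]))
E
```

```text
pos [ 0.5134 -0.0451  0.2447] tool delta cm [ 0.55  0.78 -0.35]
[[ 0.983 -0.179 -0.029]
 [-0.179 -0.984  0.004]
 [-0.029  0.001 -1.   ]]
```

View pics/c7.png

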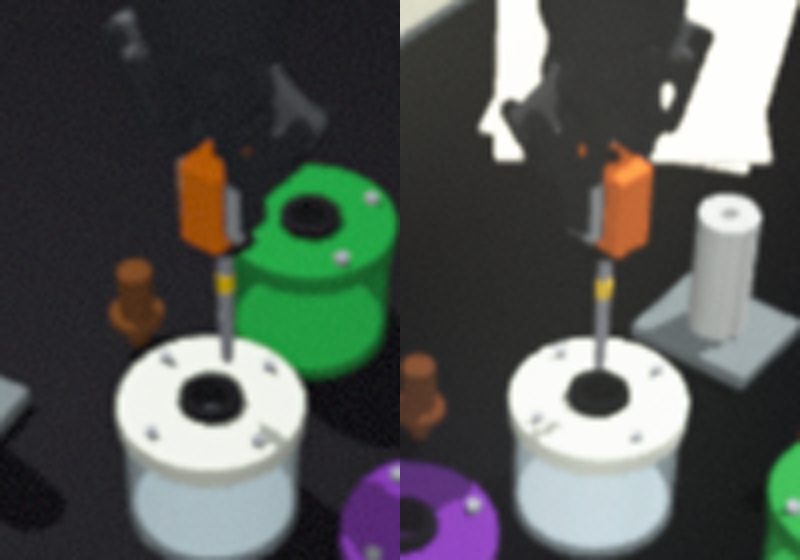

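```bash
cat > tri.py <<'E'
from h import *
from scipy.optimize import least_squares
def proj(s,X):
    p=s['view'][:3,:3]@X+s['view'][:3,3];return F(s)*p[:2]/p[2]+[s['cx'],s['cy']]
def tri(a,pa,b,pb):
    r=least_squares(lambda X:np.r_[proj(a,X)-pa,proj(b,X)-pb],[.5,0,.1]);return r.x,r.fun
E
python3 - <<'E'
from tri import *
a,b=load('s7'),load('d7')
for k,p,q in (('top',(274.3,135.5),(307.2,155.5)),('band',(274.5,141),(307,162)),('tip',(275,159.5),(306,181.2)),('collar',(270.75,169.25),(305.5,188.25))):
    x,f=tri(a,p,b,q);print(k,x.round(4),f.round(1))
w=grab('wrist','w8');c=cloud(w)
P=c.reshape(-1,3);m=(P[:,2]>.12)&(P[:,2]<.22)&(np.hypot(P[:,0]-.513,P[:,1]+.047)<.025)
P=P[m]
for z0 in np.arange(.12,.22,.01):
    q=P[(P[:,2]>=z0)&(P[:,2]<z0+.01)]
    if len(q):print(z0.round(3),len(q),np.median(q,0).round(4),np.ptp(q,0).round(3))
E
```

```text
top [ 0.5104 -0.0454  0.1941] [-0.6 -1.  -0.8  0.9]
band [ 0.5093 -0.0454  0.177 ] [-0.5 -0.7 -0.5  0.7]
tip [ 0.5085 -0.0452  0.1209] [-0.4 -0.5 -0.4  0.5]
collar [ 0.5138 -0.0535  0.0903] [-0.2 -0.4 -0.3  0.3]
0.12 19 [ 0.5154 -0.0465  0.1274] [0.005 0.007 0.006]
0.13 36 [ 0.5152 -0.0472  0.1346] [0.004 0.007 0.01 ]
0.14 42 [ 0.5153 -0.0469  0.145 ] [0.004 0.007 0.01 ]
0.15 45 [ 0.5154 -0.0466  0.1554] [0.003 0.007 0.01 ]
0.16 53 [ 0.5154 -0.0465  0.1649] [0.003 0.008 0.01 ]
0.17 51 [ 0.5157 -0.0467  0.1751] [0.003 0.007 0.01 ]
0.18 3 [ 0.5164 -0.0466  0.1806] [0.    0.002 0.001]
0.21 35 [ 0.5312 -0.0495  0.2193] [0.017 0.03  0.008]
```

View pics/w8.png

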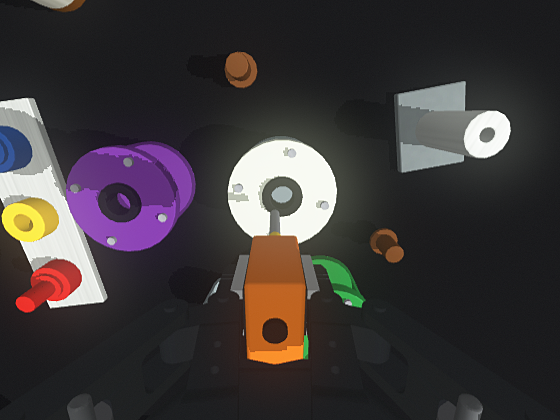

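Emit:
servo_tool([
  [[0.35, 0.35, 0], 0],
  [[0.3, 0.3, 0], 0],
  [[0, 0, 0], 0],
  [[0, 0, 0], 0],
])

```text
clock: 16.52
position: [0.5192, -0.0548, 0.2442]
tool_rot: [[0.983, -0.182, -0.029], [-0.182, -0.983, 0.004], [-0.03, 0.001, -1.0]]
force: [-0.1, -0.5, -2.3]
width: 0.272
```

```bash
cat > rod.py <<'E'
from tri import *
o=sensors.observe();print(o['position'].round(4),o['tool_rot'][:,2].round(3))
w=grab('wrist','w9');P=cloud(w).reshape(-1,3);t=o['position'];tipz=t[2]-.1246
h=cv2.cvtColor(w['im'],cv2.COLOR_RGB2HSV).reshape(-1,3)
near=np.hypot(P[:,0]-.5175,P[:,1]+.0538)
m=(P[:,2]>max(tipz,.098))&(P[:,2]<t[2]-.06)&(np.hypot(P[:,0]-t[0]-.002,P[:,1]-t[1])<.012)
q=P[m]
# fit axis: |horizontal dist to a+b*z| = 4 mm
f=lambda x:np.hypot(q[:,0]-x[0]-x[2]*(q[:,2]-.13),q[:,1]-x[1]-x[3]*(q[:,2]-.13))-.004
r=least_squares(f,[q[:,0].mean()-.003,q[:,1].mean(),0,0],loss='soft_l1',f_scale=.0005)
x=r.x;ax=lambda z:x[:2]+x[2:]*(z-.13)
p=P[(abs(P[:,2]-.089)<.004)&(near<.06)];c=((p.min(0)+p.max(0))/2)[:2]
print(len(q),'slope',x[2:].round(3),'rms',np.std(r.fun).round(5),'tip',tipz.round(4),ax(tipz).round(4),'band',ax(tipz+.06).round(4),'cover c',c.round(4),np.ptp(p,0).round(3))
off=.5*(ax(tipz)+ax(tipz+.06))-[.5175,-.0538];print('rod-hole',off.round(4),'fix tool cm',(-100*o['tool_rot'][:2,:2].T@off).round(2),'down',round(100*(tipz-.035),2))
E
python3 rod.py; python3 - <<'E'
from h import *
a=grab('scene','s9');b=grab('side','d9')
cr=lambda s,u,v:cv2.resize(s['im'][v-70:v+70,u-50:u+50,::-1],None,fx=4,fy=4,interpolation=cv2.INTER_CUBIC)
cv2.imwrite('pics/c9.png',np.hstack([cr(a,268,140),cr(b,306,160)]))
E
```

```text
[ 0.5192 -0.0548  0.2442] [-0.029  0.004 -1.   ]
249 slope [ 0.008 -0.001] rms 0.00021 tip 0.1196 [ 0.5175 -0.0554] band [ 0.518  -0.0555] cover c [ 0.5188 -0.0541] [0.102 0.105 0.008]
rod-hole [ 0.0003 -0.0017] fix tool cm [-0.06 -0.16] down 8.46
```

View pics/c9.png

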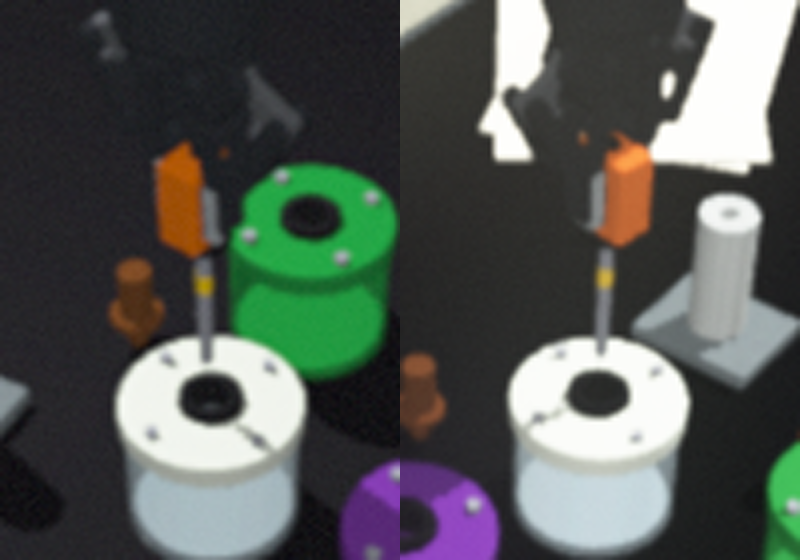

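Emit:
servo_tool([
  [[-0.05, -0.15, 0], 0],
  [[0.03, 0, 0.8], 0],
  [[0.02, 0, 0.6], 0],
  [[0, 0, 0], 0],
  [[0, 0, 0], 0],
])

```text
clock: 17.3
position: [0.5189, -0.0527, 0.2289]
tool_rot: [[0.983, -0.181, -0.029], [-0.181, -0.983, 0.005], [-0.03, 0.001, -1.0]]
force: [0.8, 0.0, -0.6]
width: 0.273
```

```bash
python3 rod.py
```

```text
[ 0.5189 -0.0527  0.2289] [-0.029  0.005 -1.   ]
249 slope [ 0.01  -0.004] rms 0.00021 tip 0.1043 [ 0.517  -0.0532] band [ 0.5176 -0.0535] cover c [ 0.5187 -0.0542] [0.102 0.105 0.008]
rod-hole [-0.0002  0.0005] fix tool cm [0.03 0.04] down 6.93
```

Emit:
servo_tool([
  [[0.05, 0.04, 0.7], 0],
  [[0.03, 0, 0.9], 0],
  [[0.03, 0, 0.9], 0],
  [[0.02, 0, 0.6], 0],
  [[0, 0, 0], 0],
  [[0, 0, 0], 0],
])

```text
clock: 18.1
position: [0.5191, -0.0533, 0.1954]
tool_rot: [[0.983, -0.181, -0.03], [-0.181, -0.983, 0.005], [-0.03, 0.001, -1.0]]
force: [0.2, -0.3, -1.7]
width: 0.274
```

```bash
python3 rod.py
```

```text
[ 0.5191 -0.0533  0.1954] [-0.03   0.005 -1.   ]
165 slope [ 0.013 -0.002] rms 0.00071 tip 0.0708 [ 0.517  -0.0538] band [ 0.5178 -0.0539] cover c [ 0.5206 -0.0543] [0.098 0.105 0.008]
rod-hole [-0.0001 -0.0001] fix tool cm [ 0.01 -0.01] down 3.58
```

Emit:
servo_tool([
  [[0.03, 0, 0.8], 0],
  [[0.03, 0, 0.9], 0],
  [[0.03, 0, 0.9], 0],
  [[0.02, 0, 0.6], 0],
  [[0, 0, 0], 0],
  [[0, 0, 0], 0],
])

```text
clock: 18.9
position: [0.5192, -0.0533, 0.161]
tool_rot: [[0.983, -0.181, -0.03], [-0.181, -0.983, 0.005], [-0.03, 0.001, -1.0]]
force: [-0.6, 0.2, -0.8]
width: 0.277
```

```bash
python3 rod.py; python3 - <<'E'
from h import *
a=grab('scene','s10');b=grab('side','d10')
cr=lambda s,u,v:cv2.resize(s['im'][v-70:v+70,u-50:u+50,::-1],None,fx=4,fy=4,interpolation=cv2.INTER_CUBIC)
cv2.imwrite('pics/c10.png',np.hstack([cr(a,268,150),cr(b,306,170)]))
E
```

```text
[ 0.5192 -0.0533  0.161 ] [-0.03   0.005 -1.   ]
1 slope [0. 0.] rms 0.0 tip 0.0364 [ 0.5254 -0.0606] band [ 0.5254 -0.0606] cover c [ 0.5233 -0.0542] [0.093 0.105 0.008]
rod-hole [ 0.0079 -0.0068] fix tool cm [-0.9  -0.52] down 0.14
```

View pics/c10.png

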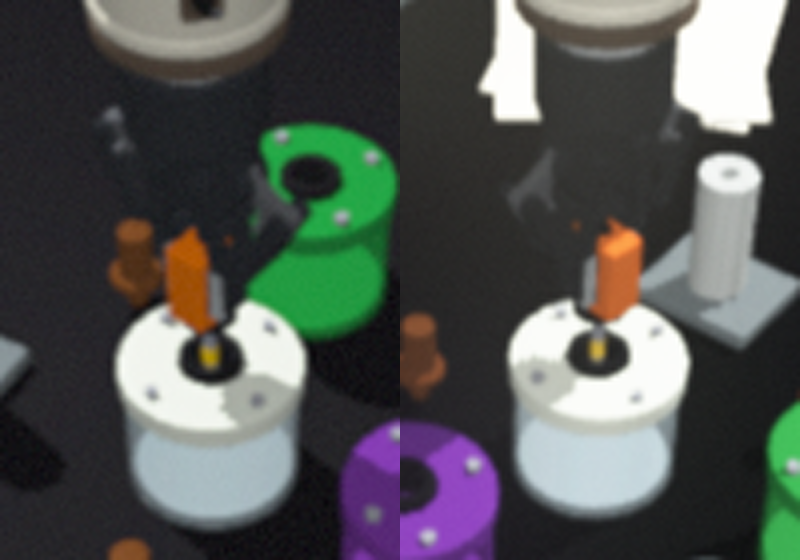

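Emit:
servo_tool([
  [[0, 0, 0.1], 0],
  [[0, 0, 0], 0],
  [[0, 0, 0], 0],
  [[0, 0, 0], 0],
])

```text
clock: 19.55
position: [0.5193, -0.0533, 0.1605]
tool_rot: [[0.983, -0.181, -0.029], [-0.181, -0.983, 0.004], [-0.029, 0.001, -1.0]]
force: [0.1, -0.1, -1.0]
width: 0.273
```

```bash
python3 - <<'E'
from tri import *
o=sensors.observe();print(o['position'].round(4),abs(o['joint_velocities']).max().round(4),o['force'].round(2))
a,b=load('s10'),load('d10')
for k,p,q in (('band',(218+211/4,80+355/4),(256+197/4,100+349/4)),('hole',(218+211/4,80+358/4),(256+198/4,100+354/4))):
    print(k,tri(a,p,b,q)[0].round(4))
print(arm.finish_job())
E
```

```text
[ 0.5193 -0.0533  0.1605] 0.0016 [ 0.06 -0.12 -0.98]
band [ 0.5146 -0.0531  0.0931]
hole [ 0.5137 -0.0535  0.0895]
the job is handed in; nothing more can be done
None
```

The job is handed in after about 20 s on the robot's clock. The blue stopper is home in the blue slot, and the probe is held in the guide hole. `finish_job` gives no verdict, so this rests on my own checks.

- **Stopper:** after release, the flange top measured 43–44 mm and the knob top 78–79 mm, against 43 and 78 expected. The knob centre was about 2 mm off the slot axis. I did not look at the slot again after that.
- **Probe height:** the arm pose puts the middle of the band about 1 mm above the collar top. The scene and side cameras, read by eye, put it about 3–4 mm above. Both are within the 7 mm limit.
- **Probe centring and tilt:** my last wrist-camera fit, with 36 mm still to descend, showed the rod within 0.5 mm of the hole axis and tilted about 0.013 rad. Once it was down, the wrist camera could no longer see the rod. At the final depth the scene and side cameras put the band about 1 mm off the axis.
- **Contact and stillness:** I noticed no contact with the vessel in the pictures or in the force readings at the end of each move. Those readings are good to only 1–2 N, so they would miss a light touch. The arm was still at hand-in.
- **Disagreement between cameras:** the scene and side cameras placed the hole about 4 mm in x and 5 mm in height off the wrist camera. I therefore compared the rod and the hole only within the same camera.
- **Other objects:** I never went near the red stopper, bottle or beaker, but did not measure them again at the end.

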